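# Slip the circlip over the axle stub and hold it spread at its groove

### The arm

A 7-joint arm with a two-finger parallel gripper is mounted at the origin on the work surface. World frame = base frame: x ahead of the robot, y to its left, z up, the work surface at z = 0. Lengths are in m, angles in rad, forces in N, time in s.
With the tool pointing down it reaches from about 0.4 to 0.85 m from the base axis. Payload 4.5 kg.
Tool frame: the origin (TCP) lies where the fingers leave the gripper's body, on its centre line; the fingertips stand 64 mm ahead of it and the grasp point (between the pads) lies 45 mm ahead of it; z points along the fingers, y is the direction in which the jaws open and shut (so a half turn about z gives the same grasp; the last joint's range is limited). The gripper opens to 88 mm and grips with 3 to 60 N. Pads are 18 mm wide; open, the fingers measure 123 mm over their backs; the gripper's body (75 mm by 187 mm) begins 45 mm behind the grasp point.
Start: joints at [-1.134, 0.689, -0.195, 1.565, 0.157, 0.902, -0.215], TCP at [0.245, 0.575, 0.303] pointing down, gripper open.
Joint ranges: [-3.01, 3.01], [-0.46, 2.08], [-1.47, 1.51], [0.13, 2.56], [-1, 4.14], [0.04, 2.09], [-2.66, 2.66]. Speed limits (rad/s): [2.57, 2.57, 3.14, 3.14, 3.14, 3.14, 3.14].

### API

Orientations are given as a unit quaternion [x, y, z, w].
In Python, from plant import monitor, snapshot, workorder, finder gives the robot as it stands.
- The arm moves only by the tool carry_out, never from a script. Its argument "motion" is one flat list of numbers, 6 for each row, row after row: the shift along the tool's x, y, z in cm, then the turn, a rotation vector about the tool's x, y, z in rad. In form: [x, y, z, rx, ry, rz, x, y, z, rx, ry, rz, ...]. A call has 1 to 8 rows; each row shifts and turns the commanded pose from where the row before left it, along the tool's axes as they then stand; what a row does not reach is not made up. A row lasts 1/8 s, in which the tool goes at most 62.5 mm and 10.7 degrees, less where a joint would pass 70% of its speed; a pose out of reach is approached as far as the arm can. A call with a gripper value outside its range is refused whole. "hand" is the finger opening in cm, from 0 to 8.81, set as the call begins (left out, the last holds). The fingers move at their own pace and stop on an object; "grip_force" is the grip in N (left out, the last holds). Time passes only in rows, so rows that do not move let the fingers close. It gives the time, the measured TCP pose, the force and the opening at its end, in the units of the state.
- monitor.get_state(): the state, without advancing time (a new reading comes with each control period).
- snapshot(name): name is "scene" or "top" or "wrist"; returns a dict with "frame" (480x640x3 uint8, red, green, blue), "range_z" (480x640 float32, m along the optical axis (not along the pixel's ray), 0 where there is no reading), "fx", "fy", "cx", "cy" (pixels), "rvec" (rotation vector, rad) and "tvec" (3), from world to camera coordinates, as OpenCV has them; the wrist camera has in their place "hand_eye" (4x4, takes a point from camera to tool coordinates, whose origin is the TCP and whose axes are the flange's). Camera axes: x right, y down, z forward; pixel columns grow to the right and rows downward; lengths in m; the calibration is good to about 2 mm. A picture is of the moment at which its call begins: read the wrist's pose just before it.
- workorder.finish_job(): hands the job in, once; it reports no verdict.
Trained networks look in a picture, given as the dict that the camera call returned (one of the last four; its "shot" number tells which), for a name from the list of things; names that differ only in an ending like _2 or _b are one class to them, and where a whole thing is asked for, a point or a joint stands for the part that bears it (a point fixed in the world has none). Each returns a list of dicts, best first, with "p" (0 to 1); they miss things now and then, are a little off and sometimes report something else, mostly with a low value. They report only what shows in the picture. A call takes as long as a camera call. They do not tell look-alikes from the thing itself.
- finder.masks_of(picture, thing): "pixels" (480x640 bool, what is visible of it) and "extent" ([left, top, right, bottom] in pixels, round what is visible of it).
The state is a dict: "clock": time; "q": joint angles; "qd": joint speeds; "joint_torque": joint torques, N m; "tool_pos": TCP position; "eef_rot": TCP orientation; "contact_force": force on the tool from outside, world axes, zero at the start; "moment": the same for the moment, N m; "opening": opening from 0.0 (shut) to 1.0 (fully open).
Only numpy, scipy, OpenCV 4.12 (cv2) and the standard library are available. Lean on these libraries where they do the work, as an engineer would, in place of code of your own. Each camera call takes 0.05 s, during which the arm holds its last target. There are 200 camera calls.

### The job

Fit the retaining ring on the idler pulley: take the circlip pliers, which lie on the wooden rest with the circlip on their bent tips, by both handles, squeeze them to spread the ring, and slide it level down over the end of the axle stub to its groove, just above the bearing's inner race, without forcing it. Finish while still holding the pliers there with the handles squeezed and the ring spread, lying level at the groove and not pressed hard onto the bearing, so that I can look at it before it is let snap in; leave the other things on the bench alone.

Things in the scene. Friction and masses are not known exactly. Their poses are not given: they have to be found in the camera images.
- pliers: Circlip pliers with the circlip on their tips, 170 mm long, 0.2 kg, steel with black handles, lying flat and loose across the rest's two rails. Origin on the pivot axis at the underside; x from pivot to tips, z up. Body and handles fill z 0 to 12 mm. Jaws reach 58 mm ahead; thin tips bent straight down into the ring's lugs. Squeezing the handles opens the tips; let go, they spring back.
- handle (a joint): How far each of the two levers is turned, rad: 0 = handles open, ring relaxed; about 0.235 = squeezed to the stop (0.24 when pressed hard), ring fully spread. From about 0.12 up the ring just passes the axle. At the grip point it takes 5 N per handle to begin and 15 N to reach the stop; 30 to 60 N holds it firmly on the stop, which saves the ring from overspreading.
- grip (a point): Midway between the handles at mid-height (pliers' frame x -58, y 0, z 6 mm), halfway between the rest's rails; axes like the pliers. Handles: mirror-image bars, x -38 to -112 mm, 10.5 wide, 12 mm high; over their outer faces here 65 mm open (splaying 7 deg to the rear), 35 mm at the stop. Squeezed by flat pads the pliers creep about 4 mm ahead (+x) in the fingers; held, the nose sags about 2 deg.
- clip_centre (a point): Centre of the spread circlip's opening at mid-thickness: pliers' frame x 71.6, y 0, z -10.75 mm; axes like the pliers. Dark steel C-ring, 2.5 mm thick, up to 6.5 mm wide, inside diameter 36.5 mm relaxed, 45 mm spread. It hangs level under the tips, underside 12 mm below the pliers' underside, its gap and two lugs towards the pliers, its back away from them.
- groove (a point): On the axis of the upright, fixed axle stub (40 mm diameter) at mid-height of its circlip groove (2.6 mm high), 93.7 mm above the bench; z up. The stub's end is 8.3 mm above this point, with a chamfer 3 mm high, 2.5 mm wide. The flat inner race of the bearing (51 mm diameter) is 1.7 mm below this point: a ring resting on it is at the groove, 0.5 mm low. The spread ring has 2.4 mm play all round.
- hub: Idler pulley on its axle stub, fixed: plywood block 160 x 160 x 30 mm, steel flange plate, aluminium belt pulley 120 mm diameter (44 to 90 mm above the bench, free to spin) with its ball bearing, the axle stub standing out of the top to 102 mm. Origin on the axle's axis at bench height; z up. The pliers may come to it from any side.
- tool_rest: Fixed wooden rest: base board 130 x 110 x 10 mm, two cross rails 10 mm thick, 100 mm long along y, at x -46 and +46 mm, tops 45 mm above the bench; 35 mm free depth between them under the handles. Origin at the centre of the base's underside; its x is roughly the pliers' x, the pliers' pivot about 58 mm ahead.
- bearing: Spare ball bearing lying flat, 72 mm diameter, 17 mm high, loose. Origin at the centre of its underside. Leave alone.
- spanner: Steel spanner, 190 mm long, lying loose. Leave alone.
- grease_tin: Round steel tin, 72 mm diameter, 55 mm high, loose. Origin at the centre of its underside. Leave alone.
- oil_bottle: Small white plastic bottle, 44 mm diameter, 100 mm high, loose. Origin at the centre of its underside. Leave alone.
Things that resemble listed ones, but are neither listed nor needed, are in the scene too. Of the things that look like the hub, the middle-sized one is meant.

How it is judged:
On the way, in this order (a step that is already met when the one before it is completed fails the run):
1. the pliers are lifted clear of the rest, held by the fingers (z of pliers in the frame of tool_rest above 0.065 m and contact force between pliers and the fingers above 1 N), for 0.1 s.
2. the spread ring is around the axle's end (horizontal distance between clip_centre and groove below 0.008 m and z of clip_centre in the frame of groove below 0.007 m and value of joint handle above 0.12 rad), for 0.1 s.
At the end, for the whole second after the job is handed in: Pliers still gripped (over 5 N), handles squeezed (joint over 0.18 rad), ring around the axle within 8 mm of its axis, within 2 mm of the groove's height, level within 0.1 rad, pressing on the hub with less than 12 N, off the rest and still (horizontal distance between clip_centre and groove below 0.008 m and z of clip_centre in the frame of groove between -0.002 and 0.002 m and angle between the z axis of clip_centre and the z axis of groove, either way round below 0.1 rad and value of joint handle above 0.18 rad and contact force between pliers and the fingers above 5 N and contact force between pliers and hub below 12 N and contact force between pliers and tool_rest below 0.2 N and linear speed of pliers below 0.02 m/s); the arm keeps its last pose, push and grip.
It fails at once if the pliers were dropped onto the bench (height (world z) of pliers below 0.03 m).
It fails at once if the ring was forced against the hub with more than 50 N (contact force between pliers and hub above 50 N).
It fails at once if another thing on the bench was disturbed (distance of any of bearing, spanner, grease_tin, oil_bottle from where it was at the start of the episode above 0.03 m).
It also fails if it takes over 40 s, if anything falls off the work surface, if the arm or the gripper's body presses on something with over 40 N, if the wrist force passes 120 N, or if a joint passes its speed limit or range.

## Working session

There is one attempt and no reset: what is moved stays moved. The work goes in short steps, Python scripts to look and compute and a tool call to move; the robot and the scene stay as the last step left them, time stands still between calls to the robot, and variables do not carry over. Pictures are saved under pics/ and viewed, about 8 in all and at most 12, crops included, and the job is handed in when it is done.

Besides the shell and the picture viewer there is one more tool, called after "Request:" as name(argument=value, ...) on one line, values as JSON. carry_out: Moves the arm, as the interface text tells. Its arguments: {"type":"object","properties":{"motion":{"type":"array"},"hand":{"type":"number"},"grip_force":{"type":"number"}},"required":["motion"]}

```bash
mkdir -p pics
cat > h.py <<'E'
import numpy as np,cv2
from plant import monitor, snapshot, workorder, finder
from scipy.spatial.transform import Rotation as R
def cloud(s,T=None):
    z=s["range_z"].astype(float);v,u=np.mgrid[:480,:640]
    P=np.stack([(u-s["cx"])/s["fx"]*z,(v-s["cy"])/s["fy"]*z,z],-1)
    if T is None:
        Rm=cv2.Rodrigues(np.array(s["rvec"],float))[0];W=(P-np.array(s["tvec"]).ravel())@Rm
    else: W=P@T[:3,:3].T+T[:3,3]
    W[z<=0]=np.nan
    return W
def toolT():
    st=monitor.get_state();T=np.eye(4);T[:3,:3]=R.from_quat(st["eef_rot"]).as_matrix();T[:3,3]=st["tool_pos"];return T
def wrist():
    T=toolT();s=snapshot("wrist");return s,cloud(s,T@np.array(s["hand_eye"]))
def save(n,im): cv2.imwrite(f"pics/{n}.png",im[:,:,::-1])
E
python3 - <<'E'
from h import *
a=snapshot("scene");b=snapshot("top")
save("scene",a["frame"]);save("top",b["frame"])
print(monitor.get_state())
for n,s in (("scene",a),("top",b)):
    W=cloud(s)
    for t in ["pliers","hub","tool_rest","bearing","spanner","grease_tin","oil_bottle"]:
        for d in finder.masks_of(s,t)[:4]:
            P=W[d["pixels"]];P=P[~np.isnan(P[:,0])]
            print(n,t,round(d["p"],2),d["extent"],len(P), np.round(np.median(P,0),3) if len(P) else"",np.round(np.percentile(P,[2,98],axis=0),3).tolist() if len(P) else "")
E
```

```text
{'clock': 0.1, 'q': array([-1.13424115,  0.6899089 , -0.19452371,  1.56620754,  0.15730247,
        0.90251427, -0.21512945]), 'qd': array([-3.80617557e-04, -1.43095214e-03,  1.59061735e-04, -3.84516636e-03,
        9.06697237e-04,  5.07548073e-04,  1.89975067e-05]), 'joint_torque': array([-2.95525366e-03, -5.28501070e+01, -1.27143949e+00, -1.53836775e+01,
       -5.25766402e-02,  2.00138631e-03,  3.27313865e-05]), 'tool_pos': array([0.24482622, 0.57456025, 0.30199342]), 'eef_rot': array([ 1.99996077e-01,  9.79796352e-01, -8.16599977e-04, -1.05606284e-04]), 'contact_force': array([ 0.8994265 ,  0.71613381, -0.20614389]), 'moment': array([ 0.0132686 , -0.04158458,  0.02665833]), 'opening': 0.9995817583118305}
scene pliers 0.97 [259.3, 278.4, 353.2, 348.9] 1074 [0.638 0.178 0.054] [[0.549, 0.129, 0.001], [0.752, 0.203, 0.06]]
scene hub 0.98 [168.9, 166.5, 221.4, 207.7] 1532 [ 0.645 -0.376  0.026] [[0.579, -0.463, -0.001], [0.695, -0.344, 0.07]]
scene hub 0.98 [296.4, 114.1, 402.4, 197.6] 5729 [ 0.255 -0.228  0.055] [[0.118, -0.384, 0.003], [0.334, -0.165, 0.144]]
scene hub 0.97 [209.0,
[... 1547 characters left out ...]
1 [227.8, 182.8, 277.8, 241.4] 2091 [0.598 0.166 0.01 ] [[0.538, 0.114, 0.004], [0.663, 0.221, 0.048]]
top bearing 0.86 [305.2, 290.4, 335.4, 322.0] 778 [0.38  0.006 0.017] [[0.348, -0.026, 0.001], [0.411, 0.038, 0.022]]
top spanner 0.82 [306.8, 97.8, 328.0, 171.0] 645 [0.785 0.011 0.006] [[0.708, -0.008, -0.002], [0.884, 0.039, 0.012]]
top grease_tin 0.77 [112.2, 238.1, 149.4, 266.4] 958 [0.492 0.43  0.053] [[0.46, 0.404, 0.007], [0.524, 0.468, 0.059]]
top oil_bottle 0.57 [508.9, 260.9, 537.9, 281.0] 509 [ 0.461 -0.436  0.066] [[0.442, -0.476, 0.0], [0.483, -0.424, 0.102]]
top oil_bottle 0.2 [305.0, 289.5, 338.9, 320.8] 761 [0.38  0.004 0.017] [[0.348, -0.028, 0.012], [0.411, 0.036, 0.022]]
```

Run:
```python
import cv2,numpy as np
a=cv2.imread("pics/scene.png");b=cv2.imread("pics/top.png")
c=np.hstack([cv2.resize(a,(400,300)),cv2.resize(b,(400,300))])
d=cv2.resize(b[130:260,215:290],None,fx=4,fy=4,interpolation=2)[:300]
e=np.zeros((300,800,3),np.uint8);d=cv2.resize(b[135:245,220:290],(190,300));e[:,:190]=d
e[:,200:500]=cv2.resize(a[260:360,250:370],(300,300));e[:,500:800]=cv2.resize(b[175:265,370:460],(300,300))
cv2.imwrite("pics/c1.png",np.vstack([c,e]))
```

```text
(no output)
```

View pics/c1.png

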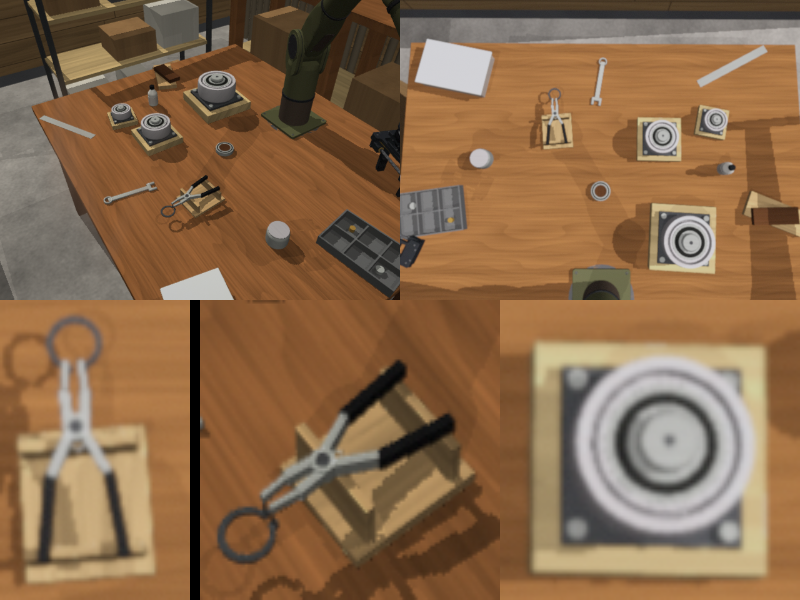

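```bash
cat >> h.py <<'E'
def plan(target_xyz, xdir, zdown=(0,0,-1)):
    """moves in tool axes (cm, rotvec) from present pose to TCP target with tool x along xdir"""
    T=toolT();z=np.array(zdown,float);z/=np.linalg.norm(z);x=np.array(xdir,float);x-=z*(x@z);x/=np.linalg.norm(x)
    G=np.stack([x,np.cross(z,x),z],1)
    d=T[:3,:3].T@(np.array(target_xyz)-T[:3,3])*100
    rv=R.from_matrix(T[:3,:3].T@G).as_rotvec()
    return np.round(d,2),np.round(rv,4)
E
python3 - <<'E'
from h import *
s=snapshot("wrist");print(np.round(s["hand_eye"],3),s["fx"])
T=toolT();print(np.round(T,3))
a=snapshot("top");W=cloud(a)
m=finder.masks_of(a,"pliers")[0]["pixels"];P=W[m];P=P[(P[:,2]>.042)&(P[:,2]<.07)]
c=P[:,:2].mean(0);u,sv,vt=np.linalg.svd(P[:,:2]-c);print(c,vt[0],len(P))
d=vt[0]*np.sign(vt[0][0])
t=(P[:,:2]-c)@d;n=(P[:,:2]-c)@[-d[1],d[0]]
for lo in np.arange(-.1,.12,.01):
    k=(t>=lo)&(t<lo+.01)
    if k.sum()>2:print(round(lo,3),k.sum(),np.round([n[k].min(),n[k].max(),np.median(P[k,2])],4))
g=c-d*0.03
print(plan([.59,.17,.26],[-d[0],-d[1],0]))
E
```

```text
[[ 0.001 -0.95  -0.311  0.082]
 [ 1.     0.001  0.     0.   ]
 [ 0.    -0.311  0.95  -0.082]
 [ 0.     0.     0.     1.   ]] 334.63837289679464
[[-0.92   0.392  0.     0.245]
 [ 0.392  0.92   0.     0.575]
 [ 0.     0.    -1.     0.303]
 [ 0.     0.     0.     1.   ]]
[0.62372816 0.16915018] [-0.99747429 -0.07102845] 703
-0.08 42 [-0.0398  0.0359  0.0565]
-0.07 42 [-0.0385  0.0353  0.0562]
-0.06 46 [-0.037   0.0351  0.0562]
-0.05 45 [-0.0352  0.0343  0.0568]
-0.04 44 [-0.0352  0.0322  0.0558]
-0.03 46 [-0.034   0.0317  0.0565]
-0.02 43 [-0.032   0.0309  0.0571]
-0.01 42 [-0.0302  0.0281  0.0565]
-0.0 42 [-0.0241  0.0234  0.0568]
0.01 46 [-0.0198  0.0195  0.0556]
0.02 59 [-0.0144  0.0172  0.0563]
0.03 45 [-0.0109  0.0107  0.0569]
0.04 38 [-0.0108  0.0101  0.0559]
0.05 43 [-0.0128  0.0121  0.055 ]
0.06 29 [-0.0132  0.0118  0.0547]
0.07 24 [-0.0097  0.0116  0.0553]
0.08 23 [-0.0098  0.0082  0.0541]
0.09 4 [-0.008   0.0082  0.0524]
(array([-47.61, -23.74,   4.28]), array([ 1.000e-04,  1.000e-04, -4.738e-01]))
```

Request:
carry_out(motion=[-4.9,-2.4,0.3,0,0,0,-4.9,-2.4,0.3,0,0,0,-4.9,-2.4,0.3,0,0,0,-4.9,-2.4,0.3,0,0,0,-4.9,-2.4,0.3,0,0,0,-4.9,-2.4,0.3,0,0,0,-4.9,-2.4,0.3,0,0,0,-4.9,-2.4,0.3,0,0,0], hand=8.81, grip_force=40)

```text
clock: 1.95
tool_pos: [0.5315, 0.2434, 0.2788]
eef_rot: [0.2, 0.98, 0.0, 0.0]
contact_force: [0.3, 0.3, -0.3]
opening: 1.0
```

Request:
carry_out(motion=[-4.9,-2.4,0.3,0,0,0,-4.6,-2.2,0.3,0,0,0,0,0,0,0,0,0.18,0,0,0,0,0,0.18,0,0,0,0,0,0.18,0,0,0,0,0,0.18,0,0,0,0,0,0.18,0,0,0,0,0,0.18])

```text
clock: 2.95
tool_pos: [0.5997, 0.1653, 0.2728]
eef_rot: [0.677, 0.736, 0.0, -0.0]
contact_force: [-0.3, -0.9, 1.0]
opening: 1.006
```

Request:
carry_out(motion=[0,0,0,0,0,0.18,0,0,0,0,0,0.18,0,0,0,0,0,0.18,0,0,0,0,0,0.18,0,0,0,0,0,0.18,0,0,0,0,0,0.18,0,0,0,0,0,0.18,0,0,0,0,0,0.18])

```text
clock: 3.95
tool_pos: [0.5997, 0.1655, 0.2727]
eef_rot: [0.994, 0.106, 0.0, -0.0]
contact_force: [-0.2, 0.4, -0.0]
opening: 0.998
```

Request:
carry_out(motion=[0,0,0,0,0,0.14,0,0,0,0,0,0,0,0,0,0,0,0])

```text
clock: 4.32
tool_pos: [0.5997, 0.1653, 0.2727]
eef_rot: [0.999, 0.041, -0.0, -0.0]
contact_force: [-0.2, 0.2, -0.3]
opening: 1.003
```

Run:
```python
from h import *
s,W=wrist();save("w1",s["frame"])
print(np.round(monitor.get_state()["q"],2))
ms=finder.masks_of(s,"pliers")
for k in ms:print(k["p"],k["extent"])
P=W[ms[0]["pixels"]];P=P[(P[:,2]>.049)&(P[:,2]<.07)]
def prof(P,d,c):
    t=(P[:,:2]-c)@d;n=(P[:,:2]-c)@[-d[1],d[0]];r=[]
    for lo in np.arange(-.13,.08,.006):
        k=(t>=lo)&(t<lo+.006)
        if k.sum()>8:r.append((lo+.003,*np.percentile(n[k],[1,99]),np.median(P[k,2]),k.sum()))
    return np.array(r)
c=np.array([.656,.171]);d=np.array([.9975,.071])
for i in range(5):
    r=prof(P,d,c);h=r[r[:,0]<-.035]
    p=np.polyfit(r[:,0],(r[:,1]+r[:,2])/2,1);n=np.array([-d[1],d[0]])
    c=c+n*p[1];d=d+n*p[0];d/=np.linalg.norm(d)
print(c,d);print(np.round(r,4).tolist())
t=(P[:,:2]-c)@d;print("t extremes",np.percentile(t,[.2,.5,99.5,99.8]))
# rest rails
m=finder.masks_of(s,"tool_rest")
if m:
    Q=W[m[0]["pixels"]];Q=Q[(Q[:,2]>.040)&(Q[:,2]<.048)];tq=(Q[:,:2]-c)@d;print(np.histogram(tq,bins=np.arange(-.13,.02,.005)))
```

```text
[-0.62  0.78  0.52  1.63 -0.47  0.87 -1.4 ]
0.76 [282.0, 32.8, 361.8, 277.1]
[0.65587169 0.17279527] [0.99676403 0.0803833 ]
[[-0.109, -0.0384, 0.0383, 0.057, 105.0], [-0.103, -0.0372, 0.0381, 0.057, 126.0], [-0.097, -0.037, 0.0369, 0.0571, 135.0], [-0.091, -0.0358, 0.0357, 0.0569, 127.0], [-0.085, -0.0356, 0.0354, 0.057, 129.0], [-0.079, -0.0345, 0.0344, 0.057, 137.0], [-0.073, -0.034, 0.0341, 0.0571, 141.0], [-0.067, -0.0332, 0.033, 0.0569, 146.0], [-0.061, -0.032, 0.0319, 0.057, 131.0], [-0.055, -0.0319, 0.0317, 0.057, 138.0], [-0.049, -0.0307, 0.0305, 0.0571, 153.0], [-0.043, -0.0297, 0.0301, 0.057, 137.0], [-0.037, -0.0286, 0.0288, 0.0572, 157.0], [-0.031, -0.0239, 0.0238, 0.057, 134.0], [-0.025, -0.021, 0.0209, 0.057, 142.0], [-0.019, -0.0182, 0.0176, 0.0569, 166.0], [-0.013, -0.0149, 0.0148, 0.0568, 170.0], [-0.007, -0.0119, 0.0118, 0.0572, 190.0], [-0.001, -0.0103, 0.0108, 0.0577, 175.0], [0.005, -0.0109, 0.0108, 0.0572, 182.0], [0.011, -0.0117, 0.0116, 0.0562, 183.0], [0.017, -0.0117, 0.0119, 0.0559, 150.0], [0.023, -0.0124, 0.0123, 0.056, 152.0], [0.029, -0.0127, 0.013, 0.0
[... 311 characters left out ...]
, 285,   0,   0,   0,   0,   0,   0,
         0,   0,   0,   0,   0,   0,   0,   1,   0,  80, 415, 425,   0,
         0,   0,   0]), array([-1.30000000e-01, -1.25000000e-01, -1.20000000e-01, -1.15000000e-01,
       -1.10000000e-01, -1.05000000e-01, -1.00000000e-01, -9.50000000e-02,
       -9.00000000e-02, -8.50000000e-02, -8.00000000e-02, -7.50000000e-02,
       -7.00000000e-02, -6.50000000e-02, -6.00000000e-02, -5.50000000e-02,
       -5.00000000e-02, -4.50000000e-02, -4.00000000e-02, -3.50000000e-02,
       -3.00000000e-02, -2.50000000e-02, -2.00000000e-02, -1.50000000e-02,
       -1.00000000e-02, -5.00000000e-03,  1.11022302e-16,  5.00000000e-03,
        1.00000000e-02,  1.50000000e-02]))
```

View pics/w1.png

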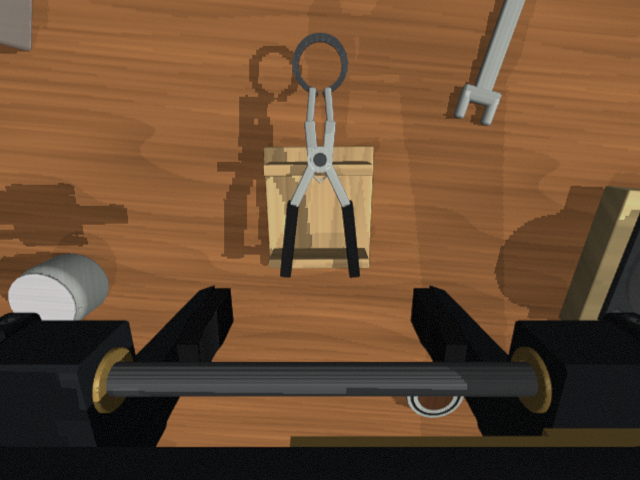

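```bash
python3 -c "
from h import *
print(plan([.5981,.1681,.096],[.99676,.08038,0]))"
```

```text
(array([-0.14, -0.3 , 17.68]), array([-0.0004, -0.0001, -0.0005]))
```

Request:
carry_out(motion=[-0.14,-0.3,4,0,0,0,0,0,4,0,0,0,0,0,4,0,0,0,0,0,3,0,0,0,0,0,2,0,0,0,0,0,0.7,0,0,0,0,0,0,0,0,0])

```text
clock: 5.35
tool_pos: [0.5984, 0.168, 0.0961]
eef_rot: [0.999, 0.039, 0.0, -0.0]
contact_force: [-0.5, -0.6, 0.6]
opening: 1.001
```

Request:
carry_out(motion=[0,0,0,0,0,0,0,0,0,0,0,0,0,0,0,0,0,0,0,0,0,0,0,0,0,0,0,0,0,0,0,0,0,0,0,0,0,0,0,0,0,0,0,0,0,0,0,0], hand=0, grip_force=45)

```text
clock: 6.35
tool_pos: [0.5987, 0.1678, 0.0965]
eef_rot: [0.999, 0.039, 0.001, 0.0]
contact_force: [-0.7, -0.9, 5.6]
opening: 0.392
```

Request:
carry_out(motion=[0,0,-0.8,0,0,0,0,0,-1.5,0,0,0,0,0,-3,0,0,0,0,0,-3,0,0,0,0,0,-3,0,0,0,0,0,-2,0,0,0,0,0,-0.8,0,0,0,0,0,0,0,0,0])

```text
clock: 7.35
tool_pos: [0.598, 0.1682, 0.2371]
eef_rot: [0.999, 0.039, 0.0, -0.0]
contact_force: [0.0, 0.2, -2.1]
opening: 0.387
```

```bash
cat > m.py <<'E'
from h import *
import sys
def pl(name=None):
    s,W=wrist();T=toolT()
    if name: save(name,s["frame"])
    L=(W-T[:3,3])@T[:3,:3]  # tool coords
    z=L[...,2]
    k=(z>.02)&(z<.065)&(np.abs(L[...,1])<.03)&(L[...,0]>.015)&(L[...,0]<.14)
    P=L[k];r=[]
    for lo in np.arange(.015,.14,.006):
        q=P[(P[:,0]>=lo)&(P[:,0]<lo+.006)]
        if len(q)>8:r.append((lo+.003,*np.percentile(q[:,1],[1,99]),np.median(q[:,2]),len(q)))
    r=np.array(r);print(np.round(r*1000,1).tolist())
    print("centre line",np.polyfit(r[:,0],(r[:,1]+r[:,2])/2,1)); return s,W,L
if __name__=="__main__":
    print(np.round(toolT(),4).tolist(),monitor.get_state()["contact_force"])
    s,W,L=pl(sys.argv[1])
E
python3 m.py w2
```

```text
[[0.9969, 0.0789, 0.0003, 0.598], [0.0789, -0.9969, 0.0004, 0.1682], [0.0004, -0.0004, -1.0, 0.2371], [0.0, 0.0, 0.0, 1.0]] [ 0.00466817  0.17986829 -2.13878492]
[[18.0, -20.1, 18.3, 39.5, 798000.0], [24.0, -17.7, 15.8, 39.7, 599000.0], [30.0, -15.9, 14.4, 39.8, 614000.0], [36.0, -14.7, 13.1, 40.0, 634000.0], [42.0, -13.2, 11.8, 40.3, 690000.0], [48.0, -12.2, 10.7, 40.4, 744000.0], [54.0, -10.6, 9.4, 40.5, 798000.0], [60.0, -10.8, 9.6, 40.3, 877000.0], [66.0, -12.5, 11.4, 40.4, 1081000.0], [72.0, -14.5, 13.3, 41.6, 1275000.0], [78.0, -16.6, 15.5, 42.4, 945000.0], [84.0, -18.7, 17.7, 42.6, 980000.0], [90.0, -19.9, 19.0, 42.9, 952000.0], [96.0, -19.9, 18.9, 44.0, 690000.0], [102.0, -20.6, 19.9, 44.2, 719000.0], [108.0, -21.6, 20.8, 44.4, 743000.0], [114.0, -22.4, 21.6, 44.8, 900000.0], [120.0, -22.3, 21.6, 46.1, 194000.0], [126.0, -26.8, 26.1, 64.2, 227000.0]]
centre line [ 0.00519701 -0.00094862]
```

View pics/w2.png

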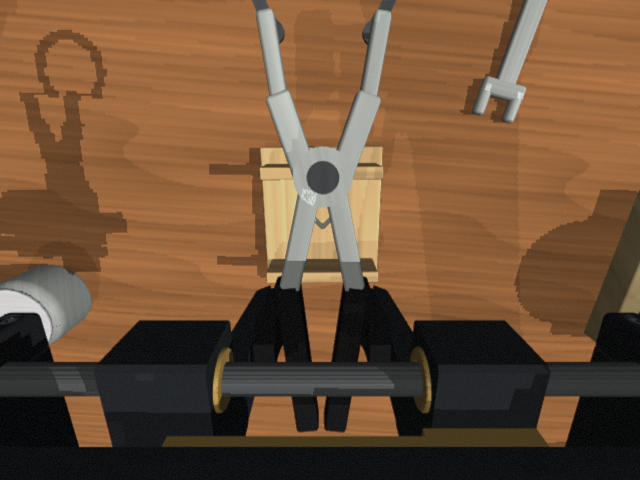

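Run:
```python
from h import *
for n in ("top","scene"):
    a=snapshot(n);W=cloud(a)
    k=(W[...,2]>.097)&(W[...,2]<.107)&(abs(W[...,0]-.57)<.05)&(abs(W[...,1]+.205)<.05)
    P=W[k][:,:2].astype(np.float32);(c,r)=cv2.minEnclosingCircle(P);print(n,len(P),P.mean(0),c,r,W[k][:,2].mean())
```

```text
top 263 [ 0.57026696 -0.20883566] (0.5708910822868347, -0.20732921361923218) 0.022097358480095863 0.10125415241429662
scene 130 [ 0.5706699  -0.20417982] (0.571523904800415, -0.20714814960956573) 0.021843282505869865 0.10065466398823121
```

Request:
carry_out(motion=[-1.2,1.9,0,0,0.01,0,-2.3,3.7,0,0,0.01,0,-3,4.7,0,0,0.01,0,-3,4.7,0,0,0,0,-3,4.7,0,0,0,0,-2.8,4.5,0,0,0,0,-2,3.2,0,0,0,0,-1.1,1.8,0,0,0,0])

```text
clock: 8.5
tool_pos: [0.4362, -0.1398, 0.232]
eef_rot: [0.999, 0.038, 0.014, -0.0]
contact_force: [0.9, 0.3, -2.3]
opening: 0.387
```

Request:
carry_out(motion=[0,0,0,0,0,0,0,0,0,0,0,0])

```text
clock: 8.75
tool_pos: [0.4382, -0.1366, 0.232]
eef_rot: [0.999, 0.04, 0.015, -0.001]
contact_force: [0.3, 0.7, -2.6]
opening: 0.386
```

```bash
cat > hub.py <<'E'
from m import *
s,W,L=pl("w3");T=toolT()
k=(W[...,2]>.0965)&(W[...,2]<.108)&(np.hypot(W[...,0]-.571,W[...,1]+.207)<.03)
P=W[k];(c,r)=cv2.minEnclosingCircle(P[:,:2].astype(np.float32));print("hub",len(P),c,r,np.percentile(P[:,2],[5,50,95]))
k=(W[...,2]>.086)&(W[...,2]<.0945)&(np.hypot(W[...,0]-.571,W[...,1]+.207)<.03)
print("race z",np.median(W[k][:,2]) if k.any() else None)
k=(L[...,2]>.052)&(L[...,2]<.075)&(abs(L[...,1])<.035)&(L[...,0]>.07)&(L[...,0]<.17)
Q=L[k];print("ring",len(Q),np.percentile(Q,[1,50,99],axis=0).round(4).tolist())
m=finder.masks_of(s,"pliers")
for x in m:print(x["p"],x["extent"])
print("T",np.round(T,4).tolist(),monitor.get_state()["opening"])
E
python3 hub.py
```

```text
[[18.0, -19.7, 18.6, 40.1, 796000.0], [24.0, -16.8, 15.8, 40.2, 591000.0], [30.0, -15.6, 14.5, 40.4, 624000.0], [36.0, -14.2, 13.4, 40.5, 634000.0], [42.0, -13.0, 12.0, 40.8, 714000.0], [48.0, -11.6, 10.7, 41.1, 744000.0], [54.0, -10.2, 9.4, 41.1, 804000.0], [60.0, -10.7, 10.0, 40.8, 905000.0], [66.0, -12.3, 11.7, 41.1, 1107000.0], [72.0, -14.2, 13.8, 42.2, 1251000.0], [78.0, -16.4, 16.1, 42.9, 971000.0], [84.0, -18.5, 18.1, 43.1, 991000.0], [90.0, -19.6, 19.3, 43.5, 918000.0], [96.0, -19.6, 19.4, 44.6, 696000.0], [102.0, -20.4, 20.3, 44.8, 731000.0], [108.0, -21.3, 21.2, 45.0, 757000.0], [114.0, -22.0, 22.0, 45.4, 902000.0], [120.0, -25.0, 25.1, 64.1, 113000.0], [126.0, -26.2, 26.2, 64.5, 154000.0]]
centre line [ 0.00610962 -0.00069677]
hub 4169 (0.5681772232055664, -0.20830774307250977) 0.02059915103018284 [0.09931969 0.10188723 0.10322761]
race z 0.09091811257165218
ring 549 [[0.1123, -0.0262, 0.0631], [0.123, 0.0153, 0.0648], [0.1263, 0.0265, 0.0668]]
0.6 [252.8, 1.7, 396.3, 431.9]
T [[0.9963, 0.0809, 0.0298, 0.4383], [0.0809, -0.9967, 0.0033, -0.1363], [0.03, -0.0008, -0.9996, 0.232], [0.0, 0.0, 0.0, 1.0]] 0.3900780007264656
```

View pics/w3.png

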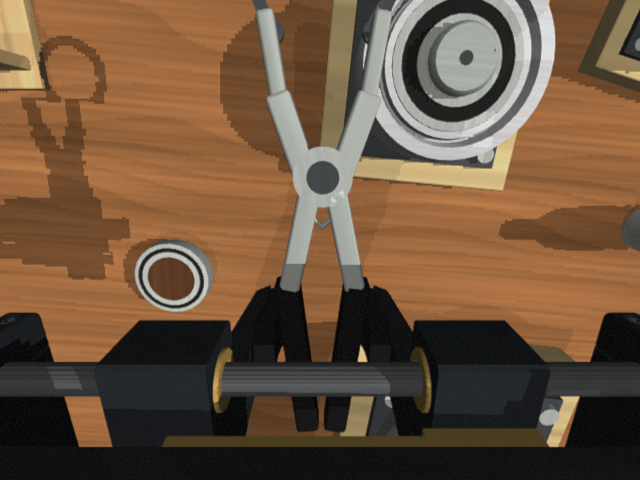

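```bash
cat > fin.py <<'E'
from h import *
s,W=wrist();T=toolT();L=(W-T[:3,3])@T[:3,:3]
g=cv2.cvtColor(s["frame"],cv2.COLOR_RGB2GRAY)
m=np.zeros_like(g);m[155:200,298:346]=(g[155:200,298:346]<90)
ct=max(cv2.findContours(m,0,1)[0],key=cv2.contourArea);(uv,r)=cv2.minEnclosingCircle(ct);print("screw",uv,r,L[round(uv[1]),round(uv[0])])
k=(W[...,2]>.1005)&(W[...,2]<.106)&(np.hypot(W[...,0]-.57,W[...,1]+.207)<.03)
P=W[k];c,r=cv2.minEnclosingCircle(P[:,:2].astype(np.float32));print("stub top",len(P),c,r,P[:,:2].min(0)/2+P[:,:2].max(0)/2,np.median(P[:,2]))
print("mark",W[58,466])
E
python3 fin.py
```

```text
screw (322.3686828613281, 177.10606384277344) 16.110376358032227 [ 0.06393906 -0.00083749  0.0406903 ]
stub top 3616 (0.5678965449333191, -0.2074466496706009) 0.019846413284540176 [ 0.56772606 -0.20761875] 0.10204554252955482
mark [ 0.5681662  -0.20785186  0.10250064]
```

Request:
carry_out(motion=[-0.3,1.4,0,0,0,0,-0.4,2.6,0,0,0,0,-0.4,2.6,0,0,0,0,-0.35,1.57,1,0,0,0,0,0,2,0,0,0,0,0,1.5,0,0,0,0,0,0.5,0,0,0,0,0,0,0,0,0])

```text
clock: 9.9
tool_pos: [0.4311, -0.2204, 0.1819]
eef_rot: [0.999, 0.039, 0.015, -0.001]
contact_force: [-0.1, 0.1, -2.7]
opening: 0.388
```

Run:
```python
from h import *
a=snapshot("scene");W=cloud(a);b=snapshot("top");V=cloud(b)
print(np.round(toolT(),4).tolist())
for n,X in (("scene",W),("top",V)):
    r=np.hypot(X[...,0]-.569,X[...,1]+.207)
    k=(X[...,2]>.112)&(X[...,2]<.126)&(r<.045)&(X[...,0]>.55)
    P=X[k];c,rr=cv2.minEnclosingCircle(P[:,:2].astype(np.float32));print(n,"ring",len(P),c,rr,P.min(0),P.max(0),np.median(P[:,2]))
    k=(X[...,2]>.0985)&(X[...,2]<.106)&(r<.03);P=X[k]
    c,rr=cv2.minEnclosingCircle(P[:,:2].astype(np.float32));print(n,"stub",len(P),c,rr)
s=a["frame"][150:270,190:310];t=b["frame"][175:265,365:455]
im=np.hstack([cv2.resize(s,(400,400),interpolation=2),cv2.resize(t,(400,400),interpolation=2)]);save("c2",im)
```

```text
[[0.9964, 0.0787, 0.0307, 0.4314], [0.0787, -0.9969, 0.0018, -0.2203], [0.0307, 0.0006, -0.9995, 0.1823], [0.0, 0.0, 0.0, 1.0]]
scene ring 99 (0.5704506635665894, -0.20931096374988556) 0.0313708521425724 [ 0.55026064 -0.23904317  0.11519781] [ 0.59796608 -0.17810975  0.12563774] 0.11978463293451701
scene stub 83 (0.5714396238327026, -0.2043217420578003) 0.01984443888068199
top ring 157 (0.5708905458450317, -0.20961853861808777) 0.029088448733091354 [ 0.5505311  -0.23826819  0.11632617] [ 0.59930549 -0.18297237  0.12590288] 0.12089176621099654
top stub 219 (0.5710020065307617, -0.20923858880996704) 0.01965407095849514
```

View pics/c2.png

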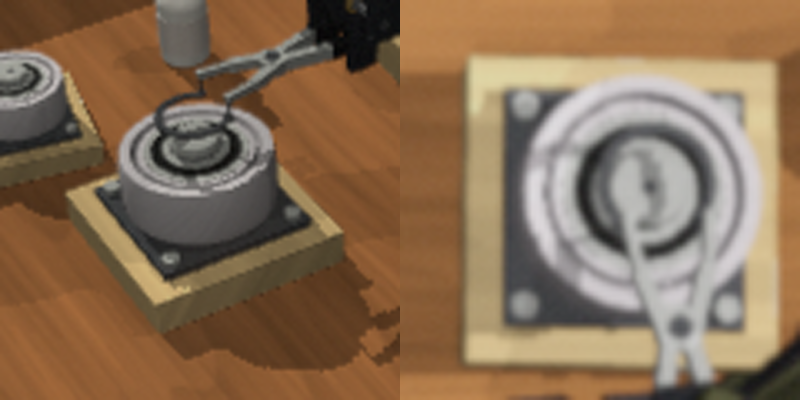

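Request:
carry_out(motion=[0,-0.2,0,0,0,0,-0.02,0,0.6,0,0,0,-0.02,0,0.6,0,0,0,-0.01,0,0.3,0,0,0,-0.01,0,0.2,0,0,0,0,0,0,0,0,0])

```text
clock: 10.75
tool_pos: [0.4308, -0.218, 0.1647]
eef_rot: [0.999, 0.039, 0.015, -0.001]
contact_force: [-0.2, -0.0, -1.2]
opening: 0.386
```

```bash
cat > z.py <<'E'
from h import *
for n in ("top","scene"):
    X=cloud(snapshot(n));r=np.hypot(X[...,0]-.569,X[...,1]+.207)
    k=(X[...,2]>.094)&(X[...,2]<.118)&(r>.0225)&(r<.034)&(X[...,0]>.565)
    P=X[k];c,rr=cv2.minEnclosingCircle(P[:,:2].astype(np.float32));print(n,"ring",len(P),c,rr,np.percentile(P[:,2],[5,25,50,75,95]).round(4))
T=toolT();print("clip pred",T[:3,:3]@[.135,0,.0655]+T[:3,3],monitor.get_state()["contact_force"],monitor.get_state()["moment"])
E
python3 z.py
```

```text
top ring 127 (0.5724057555198669, -0.20814025402069092) 0.029110761359333992 [0.0985 0.1018 0.1029 0.1042 0.1066]
scene ring 66 (0.5742096900939941, -0.20596866309642792) 0.030373122543096542 [0.0986 0.1011 0.1028 0.1036 0.1051]
clip pred [ 0.56747225 -0.20730876  0.10354097] [-0.03012465 -0.06886557 -2.14623483] [-0.0384764   0.25737895  0.00192342]
```

Request:
carry_out(motion=[0,0,0.15,0,0,0,-0.01,0,0.15,0,0,0,0,0,0.1,0,0,0,0,0,0,0,0,0,0,0,0,0,0,0])

```text
clock: 11.48
tool_pos: [0.431, -0.218, 0.1609]
eef_rot: [0.999, 0.039, 0.015, -0.001]
contact_force: [-0.5, 0.2, -2.5]
opening: 0.388
```

```bash
python3 z.py
```

```text
top ring 124 (0.5741208791732788, -0.2049563229084015) 0.031230056658387184 [0.0952 0.0975 0.0991 0.1008 0.1027]
scene ring 63 (0.5684936046600342, -0.20541231334209442) 0.031792398542165756 [0.0957 0.0972 0.0983 0.1    0.1016]
clip pred [ 0.56748144 -0.20723846  0.09949541] [-0.0469231  -0.33946886 -1.89987042] [-0.05545486  0.28455046  0.03589604]
```

Request:
carry_out(motion=[0,0,0.1,0,0,0,0,0,0.1,0,0,0,0,0,0.1,0,0,0,0,0,0,0,0,0])

```text
clock: 12.08
tool_pos: [0.431, -0.218, 0.1578]
eef_rot: [0.999, 0.039, 0.015, -0.001]
contact_force: [0.0, 0.5, -2.0]
opening: 0.388
```

```bash
python3 z.py
```

```text
top ring 113 (0.5721172094345093, -0.20665884017944336) 0.029644576832652092 [0.0942 0.0952 0.0963 0.0979 0.0997]
scene ring 48 (0.5730688571929932, -0.204727903008461) 0.028010133653879166 [0.0947 0.0957 0.0967 0.0979 0.1003]
clip pred [ 0.56752998 -0.20723322  0.09642756] [ 0.3514468  -0.43140322 -1.33919562] [-0.04029777  0.25872503  0.00815091]
```

Request:
carry_out(motion=[0,0,0.05,0,0,0,0,0,0.05,0,0,0,0,0,0.05,0,0,0,0,0,0,0,0,0,0,0,0,0,0,0])

```text
clock: 12.8
tool_pos: [0.4311, -0.218, 0.1564]
eef_rot: [0.999, 0.039, 0.015, -0.001]
contact_force: [-0.5, -0.2, -1.9]
opening: 0.389
```

Request:
carry_out(motion=[0,0,0.05,0,0,0,0,0,0,0,0,0,0,0,0,0,0,0])

```text
clock: 13.18
tool_pos: [0.4311, -0.218, 0.1559]
eef_rot: [0.999, 0.039, 0.015, -0.001]
contact_force: [-0.0, 0.2, -2.2]
opening: 0.389
```

```bash
python3 z.py
```

```text
top ring 67 (0.574429452419281, -0.20834966003894806) 0.027915481477975845 [0.0942 0.0948 0.0956 0.0968 0.0998]
scene ring 25 (0.5730444192886353, -0.20280686020851135) 0.02840956673026085 [0.0944 0.0951 0.0957 0.0963 0.1015]
clip pred [ 0.56759822 -0.20723104  0.09445279] [ 0.06742149  0.87891446 -1.34628378] [-0.02027757  0.29745166 -0.00130998]
```

Request:
carry_out(motion=[0,0,0.05,0,0,0,0,0,0,0,0,0,0,0,0,0,0,0])

```text
clock: 13.65
tool_pos: [0.4311, -0.218, 0.1554]
eef_rot: [0.999, 0.039, 0.015, -0.001]
contact_force: [0.8, -0.6, -2.2]
opening: 0.385
```

```bash
python3 z.py | tail -1
```

```text
clip pred [ 0.56761004 -0.20719468  0.09394157] [ 0.04004822  0.35218248 -2.33667849] [-0.03994158  0.22687662  0.04675347]
```

Request:
carry_out(motion=[0,0,0.05,0,0,0,0,0,0,0,0,0,0,0,0,0,0,0])

```text
clock: 14.12
tool_pos: [0.4311, -0.218, 0.1548]
eef_rot: [0.999, 0.039, 0.015, -0.001]
contact_force: [0.2, -1.0, -2.8]
opening: 0.383
```

```bash
python3 z.py | tail -1
```

```text
clip pred [ 0.56762173 -0.2072074   0.09343638] [ 0.30995979 -0.03296823 -1.9958244 ] [ 0.00888965  0.32228153 -0.03489051]
```

Request:
carry_out(motion=[0,0,0.05,0,0,0,0,0,0,0,0,0,0,0,0,0,0,0])

```text
clock: 14.6
tool_pos: [0.4311, -0.218, 0.1544]
eef_rot: [0.999, 0.039, 0.015, -0.001]
contact_force: [-0.9, -0.9, -2.2]
opening: 0.386
```

```bash
python3 z.py | tail -1
```

```text
clip pred [ 0.56761971 -0.20722859  0.09293443] [-0.15877059 -0.55221321 -2.09081481] [-0.02587423  0.28250056 -0.04618759]
```

Request:
carry_out(motion=[0,0,0.05,0,0,0,0,0,0,0,0,0,0,0,0,0,0,0])

```text
clock: 15.08
tool_pos: [0.4312, -0.218, 0.1539]
eef_rot: [0.999, 0.039, 0.015, -0.001]
contact_force: [-0.3, -1.4, -1.2]
opening: 0.387
```

```bash
python3 z.py | tail -1
```

```text
clip pred [ 0.56766535 -0.20720219  0.09247817] [-0.42281178  0.17290403 -2.45472324] [-0.0180412   0.27065328 -0.01137294]
```

```bash
python3 m.py w4
python3 - <<'E'
from h import *
a=snapshot("scene");b=snapshot("wrist")
print(a["fx"])
s=cv2.resize(a["frame"][175:235,200:290],(800,533),interpolation=2);save("c3",s)
E
```

```text
[[0.9964, 0.0788, 0.03, 0.4312], [0.0787, -0.9969, 0.0024, -0.218], [0.0301, -0.0001, -0.9995, 0.1539], [0.0, 0.0, 0.0, 1.0]] [-0.42281178  0.17290403 -2.45472324]
[[18.0, -20.1, 18.3, 39.9, 797000.0], [24.0, -17.3, 15.4, 39.8, 596000.0], [30.0, -16.0, 14.3, 40.0, 615000.0], [36.0, -14.7, 12.9, 40.1, 639000.0], [42.0, -13.4, 11.6, 40.2, 715000.0], [48.0, -12.1, 10.3, 40.4, 737000.0], [54.0, -10.8, 9.0, 40.3, 806000.0], [60.0, -11.0, 9.7, 40.0, 908000.0], [66.0, -12.7, 11.2, 40.1, 1119000.0], [72.0, -14.7, 13.2, 41.2, 1285000.0], [78.0, -16.7, 15.5, 41.8, 980000.0], [84.0, -19.0, 17.7, 41.9, 1048000.0], [90.0, -20.1, 19.0, 42.1, 958000.0], [96.0, -20.0, 19.0, 43.2, 718000.0], [102.0, -21.0, 19.8, 43.2, 754000.0], [108.0, -21.7, 20.8, 43.4, 826000.0], [114.0, -22.2, 21.3, 56.6, 1673000.0], [120.0, -19.2, 18.0, 56.4, 1974000.0], [126.0, -26.4, 25.6, 62.3, 491000.0]]
centre line [ 0.00502883 -0.00105835]
588.0131820194621
```

View pics/c3.png

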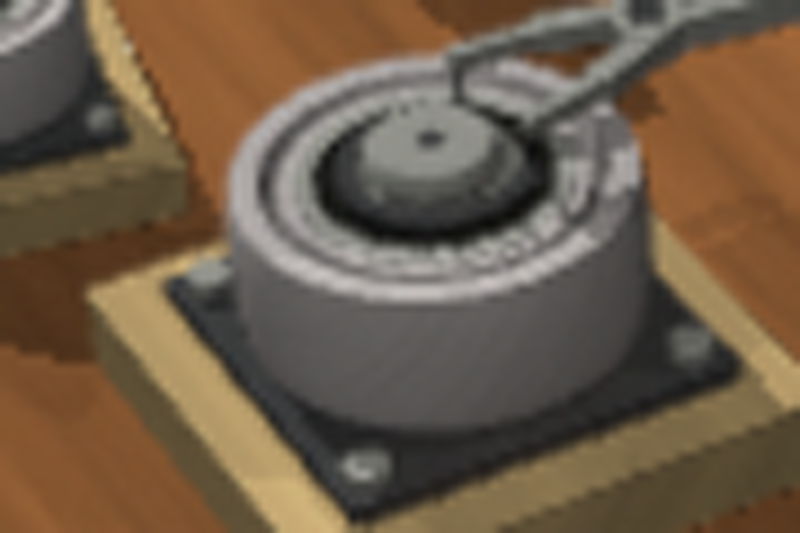

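Request:
carry_out(motion=[0,0,-0.05,0,0,0,0,0,-0.05,0,0,0,0,0,0,0,0,0,0,0,0,0,0,0])

```text
clock: 15.82
tool_pos: [0.4312, -0.218, 0.1549]
eef_rot: [0.999, 0.039, 0.015, -0.001]
contact_force: [-0.1, 0.1, -1.7]
opening: 0.385
```

```bash
python3 m.py w5; python3 z.py
```

```text
[[0.9964, 0.0788, 0.03, 0.4312], [0.0788, -0.9969, 0.0024, -0.218], [0.0301, -0.0, -0.9995, 0.1549], [0.0, 0.0, 0.0, 1.0]] [-0.07929081  0.13705678 -1.73776753]
[[18.0, -20.1, 18.3, 40.0, 798000.0], [24.0, -17.3, 15.3, 40.0, 593000.0], [30.0, -15.9, 14.2, 40.2, 609000.0], [36.0, -14.8, 13.0, 40.4, 640000.0], [42.0, -13.4, 11.6, 40.6, 721000.0], [48.0, -12.0, 10.4, 40.7, 745000.0], [54.0, -10.6, 9.0, 40.8, 807000.0], [60.0, -11.0, 9.5, 40.5, 891000.0], [66.0, -12.5, 11.3, 40.6, 1108000.0], [72.0, -14.6, 13.3, 41.8, 1290000.0], [78.0, -16.8, 15.6, 42.4, 940000.0], [84.0, -18.7, 17.7, 42.6, 1009000.0], [90.0, -20.1, 18.9, 42.9, 961000.0], [96.0, -20.0, 18.9, 44.0, 695000.0], [102.0, -20.8, 19.8, 44.1, 738000.0], [108.0, -21.7, 20.8, 44.3, 776000.0], [114.0, -22.4, 21.5, 45.2, 1248000.0], [120.0, -19.7, 18.3, 57.1, 1762000.0], [126.0, -26.5, 25.7, 59.5, 544000.0]]
centre line [ 0.00487425 -0.00102135]
top ring 66 (0.5749490261077881, -0.20853681862354279) 0.027542660012841225 [0.0941 0.0947 0.0956 0.0969 0.0982]
scene ring 33 (0.5786901116371155, -0.2027805745601654) 0.02801581099629402 [0.0942 0.0947 0.0951 0.0963 0.1003]
clip pred [ 0.56761636 -0.20722825  0.09343837] [ 0.21488015  0.58440688 -1.3879469 ] [-0.01186592  0.27990023  0.03594123]
```

Request:
carry_out(motion=[0,0,-0.07,0,0,0,0,0,0,0,0,0,0,0,0,0,0,0,0,0,0,0,0,0])

```text
clock: 16.48
tool_pos: [0.4311, -0.218, 0.1556]
eef_rot: [0.999, 0.039, 0.015, -0.001]
contact_force: [0.6, 0.5, -1.9]
opening: 0.392
```

```bash
python3 m.py w6 | tail -2 | cut -c1-700; python3 z.py; python3 -c "
from h import *
w=cv2.imread('pics/w6.png')[0:230,200:450]
b=snapshot('top');t=b['frame'][195:245,385:435][:,:,::-1]
cv2.imwrite('pics/c4.png',np.hstack([cv2.resize(w,(435,400)),cv2.resize(t,(365,400),interpolation=2)]))"
```

```text
[[18.0, -20.1, 18.3, 40.1, 808000.0], [24.0, -17.2, 15.4, 40.1, 589000.0], [30.0, -15.9, 14.2, 40.3, 614000.0], [36.0, -14.7, 13.0, 40.5, 635000.0], [42.0, -13.4, 11.7, 40.8, 705000.0], [48.0, -12.1, 10.4, 41.0, 745000.0], [54.0, -10.6, 9.1, 41.0, 799000.0], [60.0, -11.0, 9.5, 40.8, 898000.0], [66.0, -12.5, 11.3, 40.9, 1096000.0], [72.0, -14.7, 13.4, 42.1, 1295000.0], [78.0, -16.8, 15.6, 42.9, 918000.0], [84.0, -18.9, 17.7, 43.0, 1011000.0], [90.0, -20.0, 18.9, 43.4, 939000.0], [96.0, -20.1, 18.9, 44.5, 692000.0], [102.0, -20.8, 19.8, 44.7, 721000.0], [108.0, -21.6, 20.7, 44.9, 765000.0], [114.0, -22.4, 21.5, 45.7, 1176000.0], [120.0, -19.4, 18.1, 57.8, 1697000.0], [126.0, -26.6, 25.7, 58.9,
centre line [ 0.00451112 -0.00100085]
top ring 68 (0.5748282670974731, -0.20849832892417908) 0.028515232726931572 [0.0943 0.0949 0.0958 0.0967 0.098 ]
scene ring 26 (0.5766173601150513, -0.20142218470573425) 0.026502354070544243 [0.0945 0.0948 0.0953 0.0959 0.0973]
clip pred [ 0.56760186 -0.20723028  0.09415112] [ 0.34707671  0.27010011 -2.67406898] [-0.0484265   0.28342346  0.01297834]
```

View pics/c4.png

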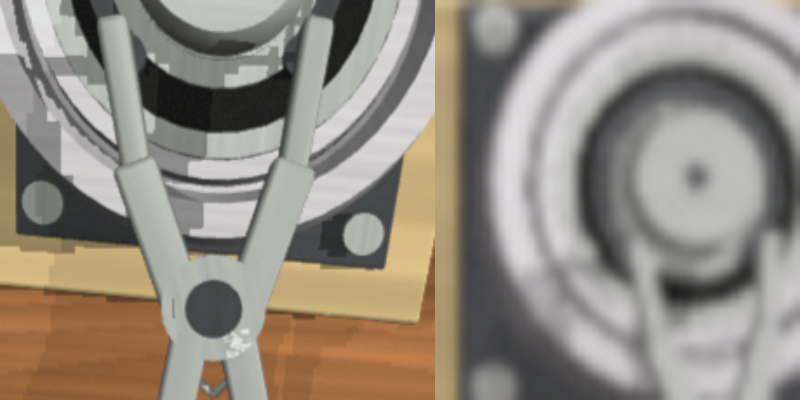

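```bash
python3 -c "
from h import *
print(workorder.finish_job())"
```

```text
the job is handed in; nothing more can be done
None
```

The spread circlip is around the axle stub of the middle-sized hub, lying at its groove, and I've handed the job in with the pliers still held there. The handles are squeezed at 45 N. `finish_job` gives no verdict, so what follows is from my own last checks.

- **Handles:** they are squeezed to the stop. The fingers read about 34–35 mm over the handles, and the description gives 35 mm at the stop.
- **Position:** the ring's estimated centre is within about 1 mm of the stub's axis by the wrist camera. Just before the descent, the top camera's ring and stub circles agreed to about 0.5 mm; I then moved the ring 2 mm sideways. Once the ring was down, circles fitted from the scene and top views came out up to 6–8 mm off, because only a few ring points were visible. I did not rely on them.
- **Height and contact:** I lowered the ring until it touched the inner race. The wrist force barely changed, so I judged contact by the nose lifting 1.6 mm in the wrist picture. I then raised it 1.7 mm until the nose was back to within 0.1 mm of hanging free. The ring should now be at or just touching the race, about 0.5 mm or less from the groove's height, with almost no load on the bearing.
- **Level:** I tilted the tool 0.03 rad to cancel the nose sag, which leaves the ring level within about 0.01 rad.
- **Other things:** I moved nothing else on the bench on purpose and saw no contact, though I did not measure their positions again. The clock was at about 17 s of the 40 s.

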